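# Load and lock a cleaner cartridge in the dosing station

### The arm

A 7-joint arm with a two-finger parallel gripper is mounted at the origin on the work surface. World frame = base frame: x ahead of the robot, y to its left, z up, the work surface at z = 0. Lengths are in m, angles in rad, forces in N, time in s.
With the tool pointing down it reaches from about 0.425 to 0.925 m from the base axis. Payload 6.8 kg.
Tool frame: the origin (TCP) lies at the very end of the fingers, on their centre line; the grasp point (between the pads) lies 19 mm behind it (r.tcp_to_grasp is the distance from the TCP to the grasp point, in m); z points along the fingers, y is the line along which they close (so a half turn about z gives the same grasp; the last joint's range is limited). The gripper opens to 85 mm and grips with 20 to 120 N. Pads are 22 mm wide; open, the fingers measure 114 mm over their backs; the gripper's body (76 mm by 85 mm) begins 54 mm behind the grasp point. The pads swing forward as they close: fully open they stand 13 mm farther back than shut.
Start: joints at [-1.254, 0.477, 0.022, 1.555, -0.011, 1.109, -0.083], TCP at [0.278, 0.615, 0.231] pointing down, gripper open.
Joint ranges: [-2.96, 2.96], [-0.34, 2.1], [-1.41, 1.46], [0.24, 2.44], [-1.37, 4.51], [0.17, 1.92], [-2.96, 2.96]. Speed limits (rad/s): [2.39, 2.39, 3.14, 3.14, 3.14, 3.14, 3.14].

### API

Orientations are given as a rotation vector (axis times angle).
In Python, from bench import r gives the robot as it stands.
- The arm moves only by the tool step_arm, never from a script. Its argument "moves" is a list of rows, each a list of 7 numbers: the shift along the tool's x, y, z in mm, then the turn, a rotation vector about the tool's x, y, z in rad, then the finger opening in mm, from 0 to 85.4. A call has 1 to 8 rows; each row is the pose to reach, as a shift and turn from the pose commanded when the call began, along the tool's axes at that moment; what a row does not reach only later rows make up. A row lasts 1/10 s, in which the tool goes at most 50 mm and 8.59 degrees, less where a joint would pass 70% of its speed; a pose out of reach is approached as far as the arm can. A call with a gripper value outside its range is refused whole. The fingers move at their own pace and stop on an object; "grip_force" is the grip in N (left out, the last holds). Time passes only in rows, so rows that repeat a pose let the fingers close. It gives the time, the measured TCP pose, the force, the opening and the grip force at its end, in the units of the state.
- r.get_obs(): the state, without advancing time (a new reading comes with each control period).
- r.grab_frame(name): name is "side" or "top"; returns a dict with "image" (420x560x3 uint8, red, green, blue), "depth" (420x560 float32, m along the optical axis (not along the pixel's ray), 0 where there is no reading), "mtx" (3x3 intrinsics, pixels), "rvec" (rotation vector, rad) and "tvec" (3), from world to camera coordinates, as OpenCV has them. Camera axes: x right, y down, z forward; pixel columns grow to the right and rows downward; lengths in m; the calibration is good to about 2 mm. A picture is of the moment at which its call begins.
- r.hand_in(): hands the job in; it is judged then, once.
The state is a dict: "clock": time; "joints": joint angles; "qvel": joint speeds; "tau": joint torques, N m; "tcp_pos": TCP position; "orientation": TCP orientation; "contact_force": force on the tool from outside, world axes, zero at the start; "moment": the same for the moment, N m; "grip_width": finger opening in m; "gripper_force": force on a finger pad.
Only numpy, scipy, OpenCV 4.12 (cv2) and the standard library are available. Lean on these libraries where they do the work, as an engineer would, in place of code of your own. Each camera call takes 0.05 s, during which the arm holds its last target. There are 200 camera calls.

### The job

Set the blue cartridge gently upright into the dosing station's round pocket and let go of it. Then turn the handle counter-clockwise (seen from above) by its black grip, up over the cam and on until it drops into the low notch, and lean it firmly but not hard against the red end stop, about 16 newtons at the grip for half a second, before letting go. Leave the other things on the table where they are.

Things in the scene. Friction and masses are not known exactly. Their poses are not given: they have to be found in the camera images.
- station: Fixed dosing station: white plate 150 x 210 x 12 mm, centred 35 mm to +y of the origin. Origin: on the table under the handle's pivot, z up. There stands a grey drum (radius 31 mm) with a brass cam ring round it (out to radius 50 mm, top 102 mm above the table) and a red end stop on the ring (top 110 mm). The grey pocket stands 95 mm to +y.
- pivot (a point): On the handle's vertical turning axis at mid lever height (122 mm above the table); axes as the station's. The cam ring is clamped at a different angle each time: the handle falls into the notch at a turn between 1.1 and 1.66 rad, and has up to 0.12 rad of play there before the stop, met at about 1.38 to 1.8 rad. Find both by feel.
- pocket (a point): Centre of the round cartridge pocket's floor (on the plate, 12 mm above the table). The pocket is a grey ring, inner diameter 46 mm, outer 56 mm, wall 34 mm high.
- handle (a joint): Turn of the handle, rad, growing counter-clockwise seen from above. At 0 the lever and grip point along the station's -x, the yellow pad at the other end along +x. Starts within 0.1 of 0. It rides flat, up a brass ramp (12 mm over 0.6 rad; 3 to 15 N at the grip), along a short top, falls sharply into the notch, then meets the red end stop.
- lift (a joint): Height of the whole handle above its low position, m: 0 to -0.0015 at the start and in the notch, about 0.011 on top of the cam. A spring (21 N at the bottom, 25 N at the top, plus 3 N weight) holds it down; it must be free to rise while it is turned.
- grip (a point): Top centre of the black upright grip post, 110 mm from the pivot: 20 mm in diameter, free from the lever's top (128 mm above the table when low) to its own top (182 mm). Push it sideways or straddle it from above. On the end stop 10 to 25 N across the lever at the grip is right (27 to 70 N on the stop, leverage 2.75, for 0.2 s). The stop is stiff: push slowly.
- cart_blue: Blue cartridge to load: upright cylinder 40 mm in diameter and 88 mm tall with a white cap of 34 mm diameter above it, 100 mm in all; about 0.25 kg. Origin: centre of its underside, z up. Seated, its top is 112 mm above the table and the handle's yellow pad passes 4 mm above it.
- cart_green: Green cartridge of the same shape, not to be used. Origin: centre of its underside.
- spray: Spray bottle, 80 mm wide, 236 mm tall. Origin: centre of its underside.
- jug: White bottle with blue cap, 100 mm in diameter, 220 mm tall. Origin: centre of its underside.
- scrub_brush: Scrub brush with a hoop handle, 115 x 52 mm, 65 mm tall. Origin: centre of its underside.
- tape_roll: Roll of brown tape lying flat, 90 mm in diameter, 48 mm tall. Origin: centre of its underside.
- sponge: Yellow sponge block 110 x 70 x 30 mm. Origin: centre of its underside.
- cup: Clear cup, 76 mm in diameter, 95 mm tall. Origin: centre of its underside.
Not all that is in view belongs to the job. Leave any orange look-alike of the cart_blue alone.

How it is judged:
By the outcome, as a careful person would: the job done as asked, in the order asked, and still so for the second after the job is handed in, with the robot touching nothing.
It also fails if it takes over 72 s, if anything falls off the work surface, if the arm or the gripper's body presses on something with over 40 N, if the wrist force passes 120 N, or if a joint passes its speed limit or range.

## Working session

There is one attempt and no reset: what is moved stays moved. The work goes in short steps, Python scripts to look and compute and a tool call to move; the robot and the scene stay as the last step left them, time stands still between calls to the robot, and variables do not carry over. Pictures are saved under pics/ and viewed, at most 10 in all, crops included, and the job is handed in when it is done.

Besides the shell and the picture viewer there is one more tool, called as a command line: name --pt "numbers of a row" for each row, then --argument value for the rest. step_arm: Moves the arm, as the interface text tells. Its arguments: {"type":"object","properties":{"moves":{"type":"array","items":{"type":"array","items":{"type":"number"}}},"grip_force":{"type":"number"}},"required":["moves"]}

```bash
mkdir -p pics; ls
python3 - <<'E'
from bench import r
import cv2,numpy as np
for n in ["side","top"]:
    f=r.grab_frame(n); cv2.imwrite(f"pics/{n}0.png",f["image"][...,::-1]); np.savez(f"{n}0.npz",**f)
    R=cv2.Rodrigues(f["rvec"])[0]; print(n,-R.T@np.ravel(f["tvec"]),R[2],f["mtx"][0,0])
o=r.get_obs(); print(o)
E
```

```text
pics
side [-0.01363036 -0.67852423  0.93319784] [ 0.4458281   0.58398611 -0.6783786 ] 484.8571418532161
top [0.31956487 0.00462605 1.37604395] [ 0.14621629 -0.00953952 -0.98920665] 447.6067703902212
{'clock': 0.1, 'joints': array([-1.25408488,  0.47772851,  0.02234009,  1.55631485, -0.01148727,
        1.10928315, -0.08312222]), 'qvel': array([ 0.00046345, -0.00185242,  0.0004626 , -0.00274335,  0.00074952,
       -0.00026227,  0.00046819]), 'tau': array([ 5.01407674e-03, -5.97755671e+01,  1.61387399e+00, -2.81954026e+01,
        1.28761251e-02,  5.02936804e-03, -3.20886409e-05]), 'tcp_pos': array([0.27800042, 0.61453448, 0.23043139]), 'orientation': array([-6.62231265e-01, -3.07078255e+00,  2.49953507e-03]), 'contact_force': array([ 0.4839388 , -0.04281829, -0.56354431]), 'moment': array([ 0.01259756, -0.0152327 ,  0.0061202 ]), 'gripper_force': 0.0, 'grip_width': 0.08546698443664404}
```

View pics/side0.png

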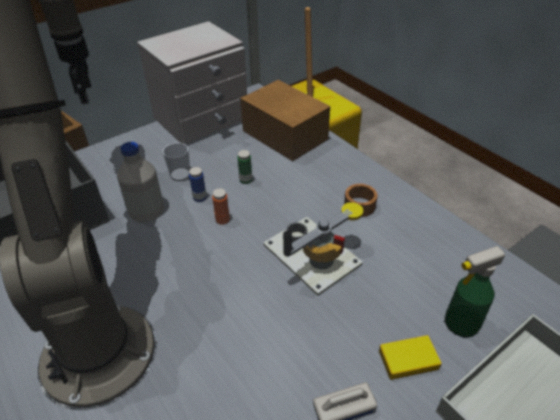

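View pics/top0.png

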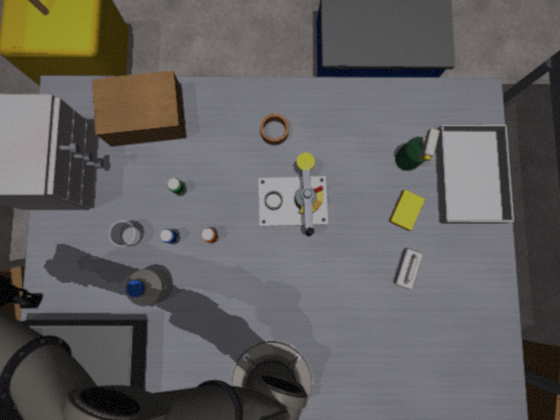

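The side view shows the blue cartridge at (198,183), the orange look-alike at (221,206), green at (245,166) and the jug's blue cap at (131,149). In the top view these are at (168,237), (209,235), (176,186) and (135,288). The station is at (293,200), with the pocket at (273,200), the grip at (309,231) and the pad at (306,161). By the description I choose the small blue cylinder with the white cap, top (168,237). One close crop will check it.

```bash
cat > h.py <<'E'
import cv2,numpy as np
def load(n): return dict(np.load(n))
def ray(f,u,v,z):
    R=cv2.Rodrigues(f["rvec"])[0]; c=-R.T@np.ravel(f["tvec"])
    d=R.T@np.linalg.inv(f["mtx"])@np.array([u,v,1.]); return c+d*(z-c[2])/d[2]
def cloud(f):
    h,w=f["depth"].shape; u,v=np.meshgrid(np.arange(w),np.arange(h)); d=f["depth"].astype(float)
    K=f["mtx"]; p=np.stack([(u-K[0,2])/K[0,0]*d,(v-K[1,2])/K[1,1]*d,d],-1)
    R=cv2.Rodrigues(f["rvec"])[0]; P=(p-np.ravel(f["tvec"]))@R; P[d<=0]=np.nan; return P
def proj(f,p): return cv2.projectPoints(np.array(p,float).reshape(-1,3),f["rvec"],f["tvec"],f["mtx"],None)[0].reshape(-1,2)
E
python3 - <<'E'
from h import *
t=load("top0.npz"); s=load("side0.npz")
a=cv2.resize(t["image"][140:260,150:340],None,fx=4,fy=4,interpolation=cv2.INTER_CUBIC)
b=cv2.resize(s["image"][130:310,170:390],None,fx=2.5,fy=2.5,interpolation=cv2.INTER_CUBIC)[:, :]
cv2.imwrite("pics/topc.png",a[...,::-1]); cv2.imwrite("pics/sidec.png",b[...,::-1])
P=cloud(t)
for n,(u,v) in dict(blue=(168,237),orange=(209,235),green=(176,186),grip=(309,231),pad=(306,161),pocket=(273,200),cup=(125,233)).items(): print(n,P[v,u].round(3), ray(t,u,v,.1).round(3))
hsv=cv2.cvtColor(t["image"],cv2.COLOR_RGB2HSV)
def comp(m,nm,x0,y0,x1,y1):
    mm=np.zeros_like(m); mm[y0:y1,x0:x1]=m[y0:y1,x0:x1]
    n,l,st,c=cv2.connectedComponentsWithStats(mm)
    for i in range(1,n):
        if st[i,4]>8: print(nm,st[i],c[i].round(1),np.nanmedian(P[l==i],0).round(3))
comp(cv2.inRange(hsv,(0,0,150),(180,60,255)),"white",155,175,225,250)
comp(cv2.inRange(hsv,(22,120,120),(35,255,255)),"yellow",290,145,325,180)
comp(cv2.inRange(hsv,(0,0,0),(180,255,45)),"black",300,215,325,245)
comp(cv2.inRange(hsv,(0,0,140),(180,40,255)),"plate",250,170,335,232)
E
```

```text
blue [0.416 0.294 0.103] [0.416 0.294 0.1  ]
orange [0.422 0.178 0.097] [0.422 0.178 0.1  ]
green [0.563 0.276 0.106] [0.564 0.277 0.1  ]
grip [ 0.427 -0.1    0.179] [ 0.434 -0.107  0.1  ]
pad [ 0.633 -0.098  0.128] [ 0.64 -0.1   0.1 ]
pocket [ 0.538 -0.005  0.01 ] [ 0.524 -0.004  0.1  ]
cup [0.435 0.447 0.007] [0.427 0.417 0.1  ]
white [168 178  10  11  80] [172.6 183.2] [0.572 0.286 0.099]
white [202 229  11  11  94] [206.7 233.8] [0.425 0.184 0.099]
white [161 230  10  11  90] [165.3 235.1] [0.422 0.303 0.099]
yellow [297 153  17  17 227] [305.1 161. ] [ 0.633 -0.095  0.126]
black [305 228   8   8  40] [308.9 231.6] [ 0.427 -0.1    0.178]
plate [303 170  25  57 748] [315.  200.5] [ 0.514 -0.134  0.014]
plate [ 258  176   44   50 1568] [279.  200.9] [ 0.532 -0.029  0.011]
plate [305 191   6   5  22] [307.5 192.7] [ 0.538 -0.1    0.142]
plate [267 195  14  12 130] [273.2 200.4] [ 0.538 -0.005  0.012]
```

View pics/topc.png

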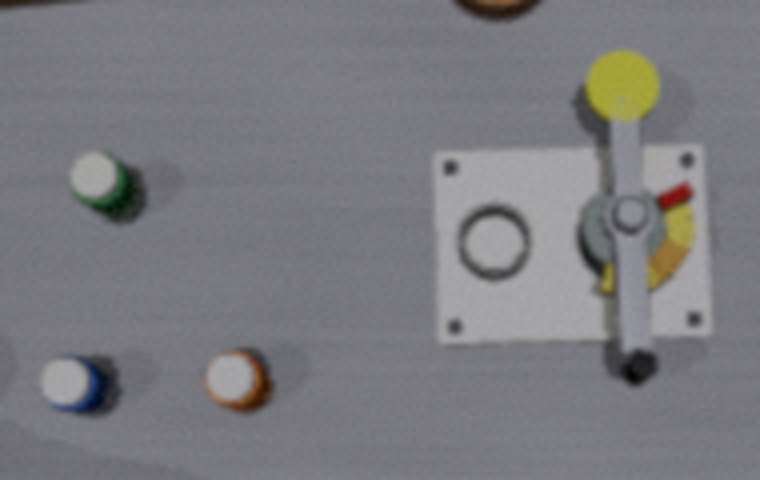

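The crop confirms it: blue body with white cap at crop (70,383), orange at (235,380), green at (97,178). The pocket ring is at (495,242), the hub at (630,215), the red stop at (677,195) and the grip at (638,366).

```bash
cat >> h.py <<'E'
from scipy.spatial.transform import Rotation as Ro
def rel(o,p,yaw):
    "row (mm, rad) from pose o to TCP p, tool down, tool y at world angle yaw (rad)"
    y=np.array([np.cos(yaw),np.sin(yaw),0]); z=np.array([0,0,-1.]); x=np.cross(y,z)
    R0=Ro.from_rotvec(o["orientation"]); R1=Ro.from_matrix(np.stack([x,y,z],1))
    return (R0.inv().apply(np.array(p)-o["tcp_pos"])*1000).round(1),(R0.inv()*R1).as_rotvec().round(3)
E
python3 - <<'E'
from h import *
from bench import r
t=load("top0.npz"); s=load("side0.npz")
C=lambda u,v:(150+(u+.5)/4-.5,140+(v+.5)/4-.5)
pk=ray(t,*C(495,242),.046); print("pocket",pk)
S=np.array([ray(t,*C(*c),.012) for c in [(450,167),(687,160),(694,319),(455,327)]]); print(S.round(4),S.mean(0))
e=S[0]+S[3]-S[1]-S[2]; print("station yaw",np.arctan2(e[1],e[0])-np.pi/2)
e=S[0]+S[1]-S[2]-S[3]; print("  x",np.arctan2(e[1],e[0]))
print("hub",ray(t,*C(630,215),.142)); print("grip",ray(t,*C(638,366),.182)); print("pad",ray(t,*C(623,85),.128))
print("blue",ray(t,165.3,235.1,.1),"jug",ray(t,135,288,.22))
# side view checks
hs=cv2.cvtColor(s["image"],cv2.COLOR_RGB2HSV)
m=cv2.inRange(hs,(0,0,130),(180,70,255)); mm=np.zeros_like(m); mm[160:182,185:210]=m[160:182,185:210]
n,l,st,c=cv2.connectedComponentsWithStats(mm)
for i in range(1,n): print("side cap",st[i],c[i])
print("proj blue cap in side",proj(s,ray(t,165.3,235.1,.1)),proj(s,ray(t,165.3,235.1,.1)-[0,0,.012]))
o=r.get_obs(); print(rel(o,[.422,.303,.28],0))
E
```

```text
pocket [ 0.53208683 -0.00561019  0.046     ]
[[ 0.5963  0.0292  0.012 ]
 [ 0.6028 -0.155   0.012 ]
 [ 0.4784 -0.1588  0.012 ]
 [ 0.4715  0.0246  0.012 ]] [ 0.53722011 -0.06499139  0.012     ]
station yaw 0.03632052207019831
  x 0.03407705532701697
hub [ 0.53631023 -0.09932156  0.142     ]
grip [ 0.42677954 -0.10049987  0.182     ]
pad [ 0.63317409 -0.0962319   0.128     ]
blue [0.42125529 0.3021766  0.1       ] jug [0.27725451 0.34563699 0.22      ]
side cap [189 160  21  22 302] [200.62582781 167.84768212]
side cap [185 171   3   5   9] [185.55555556 173.        ]
proj blue cap in side [[193.86429422 170.56195733]] [[194.43372818 173.9608096 ]]
(array([-259.6, -224.6,  -49.2]), array([-1.000e-03,  1.000e-03,  1.146e+00]))
```

step_arm --pt "0 0 -45 0 0 0 85" --pt "-260 -225 -49 0 0 1.146 85" --pt "-260 -225 -49 0 0 1.146 85" --pt "-260 -225 -49 0 0 1.146 85" --pt "-260 -225 -49 0 0 1.146 85" --pt "-260 -225 -49 0 0 1.146 85" --pt "-260 -225 -49 0 0 1.146 85" --pt "-260 -225 -49 0 0 1.146 85" --grip_force 40

```text
clock: 0.9
tcp_pos: [0.423, 0.3, 0.2802]
orientation: [2.121, 2.317, -0.001]
contact_force: [-0.4, 0.3, -0.5]
grip_width: 0.0852
gripper_force: 0.0
```

Run:
```python
from h import *
from bench import r
f=r.grab_frame("side"); np.savez("side1.npz",**f)
o=r.get_obs(); print(o["clock"],o["tcp_pos"],o["joints"].round(2)); print(rel(o,[.421,.302,.13],0))
cv2.imwrite("pics/side1.png",cv2.resize(f["image"][90:290,120:400],None,fx=2.5,fy=2.5,interpolation=cv2.INTER_CUBIC)[...,::-1])
hs=cv2.cvtColor(f["image"],cv2.COLOR_RGB2HSV); m=cv2.inRange(hs,(105,110,40),(130,255,255)); m[:,:180]=0
P=cloud(f); n,l,st,c=cv2.connectedComponentsWithStats(m)
for i in range(1,n):
    if st[i,4]>30: print(st[i],c[i],np.nanmedian(P[l==i],0))
    
print(proj(f,[[.421,.302,z] for z in (0,.044,.088)]))
```

```text
0.95 [0.42667366 0.29233286 0.2804306 ] [-1.02  0.17  0.34  1.89 -0.06  1.1  -0.59]
(array([ 10.6,  -5.1, 150.4]), array([0.001, 0.004, 0.072]))
[190 177  14  16 148] [197.42567568 184.06756757] [0.4169006  0.28594512 0.06351015]
[[198.36097178 197.74613278]
 [196.41621985 186.14575014]
 [194.38481242 174.02847015]]
```

View pics/side1.png

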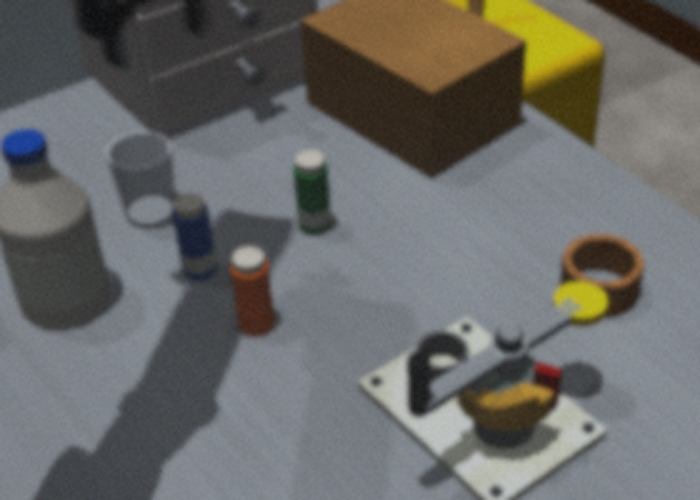

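The crop shows the blue cartridge upright at crop (195,240), with the cap at (188,203) agreeing with the top fix within about 3 mm. Orange is at (250,290), and the space around the blue one is free. I'll settle first and then descend.

step_arm --pt "0 0 0 0 0 0.08 85" --pt "0 0 0 0 0 0.08 85" --pt "0 0 0 0 0 0.08 85"

```text
clock: 1.25
tcp_pos: [0.4219, 0.3034, 0.2801]
orientation: [-2.2, -2.243, 0.001]
contact_force: [-0.5, 0.1, 0.1]
grip_width: 0.0849
gripper_force: 0.0
```

Run:
```python
from h import *
from bench import r
o=r.get_obs(); print(o["clock"],o["tcp_pos"]); print(rel(o,[.4215,.3015,.046],0))
```

```text
1.25 [0.42191985 0.30337724 0.28008758]
(array([ -1.8,  -0.4, 234.1]), array([-0.   ,  0.   ,  0.019]))
```

step_arm --pt "-2 0 40 0 0 0.02 85" --pt "-2 0 80 0 0 0.02 85" --pt "-2 0 120 0 0 0.02 85" --pt "-2 0 155 0 0 0.02 85" --pt "-2 0 185 0 0 0.02 85" --pt "-2 0 210 0 0 0.02 85" --pt "-2 0 227 0 0 0.02 85" --pt "-2 0 234 0 0 0.02 85"

```text
clock: 2.05
tcp_pos: [0.421, 0.3009, 0.0443]
orientation: [-2.222, -2.22, 0.005]
contact_force: [-0.3, 0.7, 0.3]
grip_width: 0.0846
gripper_force: 0.0
```

step_arm --pt "0 0 0 0 0 0 60" --pt "0 0 0 0 0 0 50" --pt "0 0 0 0 0 0 44" --pt "0 0 0 0 0 0 36" --pt "0 0 0 0 0 0 30" --pt "0 0 0 0 0 0 30" --pt "0 0 0 0 0 0 30" --grip_force 40

```text
clock: 2.75
tcp_pos: [0.4231, 0.3015, 0.0474]
orientation: [-2.226, -2.217, -0.003]
contact_force: [-0.3, 0.8, 7.5]
grip_width: 0.0388
gripper_force: 40.3
```

step_arm --pt "0 0 -10 0 0 0 30" --pt "0 0 -35 0 0 0 30" --pt "0 0 -75 0 0 0 30" --pt "0 0 -115 0 0 0 30" --pt "-20 7 -140 0 0 0 30" --pt "-50 18 -140 0 0 0 30" --pt "-90 33 -140 0 0 0 30" --pt "-130 48 -140 0 0 0 30"

```text
clock: 3.55
tcp_pos: [0.4696, 0.1695, 0.187]
orientation: [-2.224, -2.219, -0.001]
contact_force: [0.0, -0.6, -1.8]
grip_width: 0.0392
gripper_force: 40.7
```

step_arm --pt "-38 14 0 0 0 0 30" --pt "-76 28 0 0 0 0 30" --pt "-110 41 0 0 0 0 30" --pt "-140 52 0 0 0 0 30" --pt "-160 59 0 0 0 0 30" --pt "-172 63 0 0 0 0 30" --pt "-176 64 0 0 0 0 30" --pt "-176 64 0 0 0 0 30"

```text
clock: 4.35
tcp_pos: [0.5328, -0.0052, 0.1863]
orientation: [-2.226, -2.216, 0.0]
contact_force: [0.4, 0.7, -2.3]
grip_width: 0.0389
gripper_force: 40.7
```

step_arm --pt "0 0 20 0 0 0 30" --pt "0 0 40 0 0 0 30" --pt "0 0 55 0 0 0 30" --pt "0 0 60 0 0 0 30" --pt "0 0 60 0 0 0 30" --pt "0 0 60 0 0 0 30"

```text
clock: 4.95
tcp_pos: [0.5335, -0.0049, 0.1269]
orientation: [2.225, 2.218, 0.001]
contact_force: [0.6, -0.2, -2.5]
grip_width: 0.0388
gripper_force: 40.7
```

Run:
```python
from h import *
from bench import r
o=r.get_obs(); print(o["clock"],o["tcp_pos"],o["contact_force"],o["grip_width"],rel(o,[.534,-.0053,.126],0))
for n in ("side","top"):
    f=r.grab_frame(n); np.savez(n+"2.npz",**f); c=proj(f,[.534,-.005,.08])[0]; print(n,c)
    u,v=int(c[0]),int(c[1]); w=50; im=cv2.resize(f["image"][v-w:v+w,u-w:u+w],None,fx=4,fy=4,interpolation=cv2.INTER_CUBIC)
    globals()[n]=im; print(u-w,v-w)
cv2.imwrite("pics/two2.png",np.hstack([side,top])[...,::-1])
```

```text
4.95 [ 0.5335324  -0.00491276  0.12691518] [ 0.58307852 -0.18802527 -2.53871873] 0.03879312372373046 (array([-0.4,  0.5,  0.9]), array([ 0.001, -0.   , -0.003]))
side [295.52771206 220.10714641]
245 170
top [273.2641037  197.65238862]
223 147
```

View pics/two2.png

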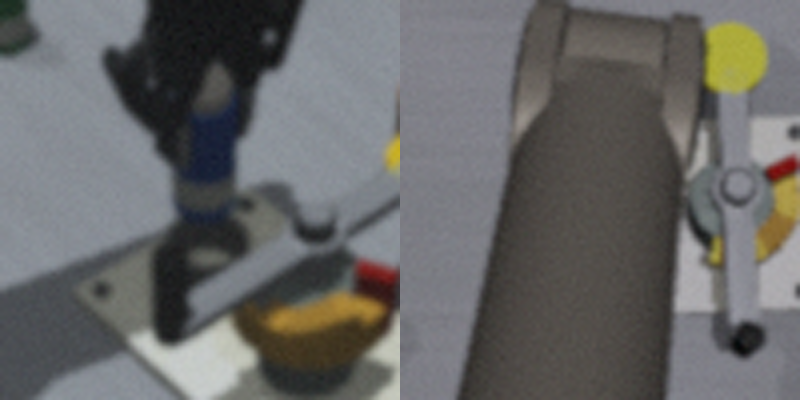

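The left half shows the cartridge held upright at crop (208,150), its base at (205,215), over the pocket ring at (205,245). The top view is blocked by the arm. I'll check the alignment in the side view with projected circles.

Run:
```python
from h import *
f=load("side2.npz"); k=9; u0,v0=262,185; W,H=80,65
im=cv2.resize(f["image"][v0:v0+H,u0:u0+W],None,fx=k,fy=k,interpolation=cv2.INTER_CUBIC)[...,::-1].copy()
a=np.linspace(0,2*np.pi,60)
def circ(c,rad,z,col):
    p=proj(f,np.c_[c[0]+rad*np.cos(a),c[1]+rad*np.sin(a),0*a+z]); p=((p-[u0,v0]+.5)*k).astype(int); cv2.polylines(im,[p],1,col,1)
circ((.5336,-.005),.020,.0795,(0,255,255)); circ((.5336,-.005),.020,.15,(0,255,255))
circ((.5335,-.0053),.028,.046,(0,255,0)); circ((.5335,-.0053),.023,.046,(0,255,0)); circ((.5335,-.0053),.023,.012,(0,0,255))
im=cv2.convertScaleAbs(im,alpha=1.5); cv2.imwrite("pics/ov.png",im)
```

```text
(no output)
```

View pics/ov.png

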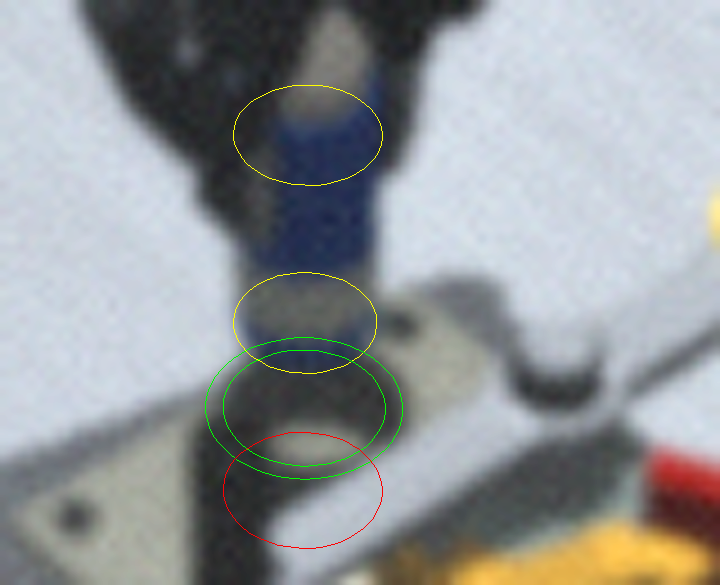

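The overlay shows the cart base at crop (309,320) and the ring at (310,400). Both sit about the same 4 px right of and 6 px above their projections, so they are aligned within about 1 mm. I'll lower it in stages.

step_arm --pt "0 0 10 0 0 0 30" --pt "0 0 20 0 0 0 30" --pt "0 0 28 0 0 0 30" --pt "0 0 32 0 0 0 30" --pt "0 0 34 0 0 0 30" --pt "0 0 36 0 0 0 30" --pt "0 0 38 0 0 0 30" --pt "0 0 40 0 0 0 30"

```text
clock: 5.85
tcp_pos: [0.5333, -0.0056, 0.0863]
orientation: [2.226, 2.217, 0.0]
contact_force: [0.3, -0.6, -2.1]
grip_width: 0.0389
gripper_force: 40.8
```

step_arm --pt "0 0 4 0 0 0 30" --pt "0 0 9 0 0 0 30" --pt "0 0 14 0 0 0 30" --pt "0 0 18 0 0 0 30" --pt "0 0 21 0 0 0 30" --pt "0 0 23 0 0 0 30" --pt "0 0 24 0 0 0 30" --pt "0 0 24 0 0 0 30"

```text
clock: 6.65
tcp_pos: [0.5333, -0.0056, 0.0622]
orientation: [2.226, 2.217, 0.0]
contact_force: [1.2, 0.7, -3.1]
grip_width: 0.0391
gripper_force: 40.7
```

step_arm --pt "0 0 0.5 0 0 0 30" --pt "0 0 1 0 0 0 30" --pt "0 0 1.5 0 0 0 30" --pt "0 0 1.5 0 0 0 30"

```text
clock: 7.05
tcp_pos: [0.5333, -0.0055, 0.0608]
orientation: [2.226, 2.217, 0.0]
contact_force: [1.6, -0.2, -2.6]
grip_width: 0.0391
gripper_force: 40.7
```

step_arm --pt "0 0 0.4 0 0 0 30" --pt "0 0 0.8 0 0 0 30" --pt "0 0 1.2 0 0 0 30" --pt "0 0 1.2 0 0 0 30"

```text
clock: 7.45
tcp_pos: [0.5333, -0.0056, 0.0596]
orientation: [2.226, 2.217, 0.0]
contact_force: [1.6, 0.4, -2.6]
grip_width: 0.0392
gripper_force: 40.8
```

step_arm --pt "0 0 0.4 0 0 0 30" --pt "0 0 0.8 0 0 0 30" --pt "0 0 0.8 0 0 0 30"

```text
clock: 7.75
tcp_pos: [0.5334, -0.0056, 0.0594]
orientation: [-2.226, -2.217, -0.001]
contact_force: [-0.0, -0.3, 5.9]
grip_width: 0.0387
gripper_force: 41.1
```

step_arm --pt "0 0 -0.3 0 0 0 41" --pt "0 0 -0.3 0 0 0 45" --pt "0 0 -0.3 0 0 0 55" --pt "0 0 -0.3 0 0 0 70" --pt "0 0 -0.3 0 0 0 80" --pt "0 0 -0.3 0 0 0 80"

```text
clock: 8.35
tcp_pos: [0.533, -0.0056, 0.059]
orientation: [-2.226, -2.217, 0.0]
contact_force: [0.8, -0.2, -0.9]
grip_width: 0.08
gripper_force: 0.0
```

step_arm --pt "0 0 -10 0 0 0 80" --pt "0 0 -30 0 0 0 80" --pt "0 0 -60 0 0 0 80" --pt "0 0 -100 0 0 0 80" --pt "0 0 -140 0 0 0 80" --pt "0 0 -170 0 0 0 80" --pt "0 0 -180 0 0 0 80" --pt "0 0 -180 0 0 0 80"

```text
clock: 9.15
tcp_pos: [0.5339, -0.0056, 0.2408]
orientation: [2.225, 2.216, 0.005]
contact_force: [-0.3, 0.1, -1.0]
grip_width: 0.0799
gripper_force: 0.0
```

Run:
```python
from h import *
from bench import r
o=r.get_obs(); print(o["clock"],o["tcp_pos"],o["joints"].round(2),o["contact_force"])
f=r.grab_frame("side"); np.savez("side3.npz",**f)
cv2.imwrite("pics/s3.png",cv2.resize(f["image"][150:310,220:400],None,fx=3,fy=3,interpolation=cv2.INTER_CUBIC)[...,::-1])
print(proj(f,[[.5335,-.0055,.112],[.5335,-.0055,.1]]))
g=np.array([.4275,-.1005])
print(rel(o,[*g,.24],-np.pi/2))
```

```text
9.15 [ 0.53393593 -0.00557488  0.24076268] [-0.53  0.25  0.5   1.91 -0.14  1.01  0.03] [-0.306389    0.14563784 -1.01490126]
[[295.63936183 211.03647333]
 [295.58489165 214.55078273]]
(array([ -95.4, -106.1,    0.3]), array([ 0.002, -0.003,  1.567]))
```

View pics/s3.png

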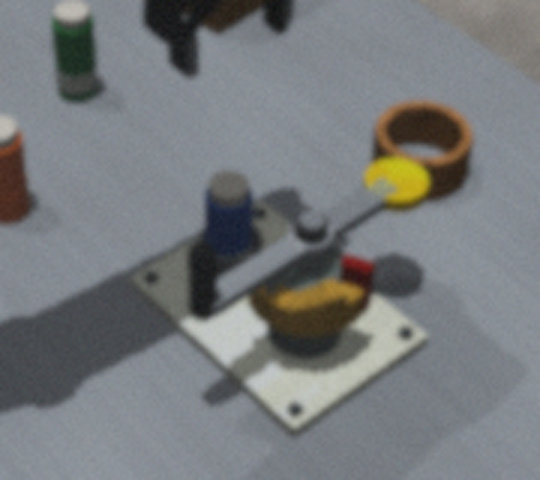

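The picture shows the blue cartridge standing upright in the pocket, its cap at crop (229,185) where it was projected. The grip is at (205,270) and the pad at (397,180). Next I go above the grip.

step_arm --pt "-12 -13 0 0 0 0.14 45" --pt "-25 -27 0 0 0 0.28 45" --pt "-38 -42 0 0 0 0.42 45" --pt "-52 -58 0 0 0 0.56 45" --pt "-65 -72 0 0 0 0.7 45" --pt "-78 -86 0 0 0 0.84 45" --pt "-88 -98 0 0 0 0.98 45" --pt "-95 -106 0 0 0 1.12 45"

```text
clock: 10.0
tcp_pos: [0.4245, -0.1007, 0.2373]
orientation: [-3.065, -0.686, 0.006]
contact_force: [0.2, -0.1, 0.2]
grip_width: 0.0448
gripper_force: 0.0
```

step_arm --pt "0 0 0 0 0 0.14 45" --pt "0 0 0 0 0 0.28 45" --pt "0 0 0 0 0 0.42 45" --pt "0 0 0 0 0 0.45 45" --pt "0 0 0 0 0 0.45 45" --pt "0 0 0 0 0 0.45 45"

```text
clock: 10.6
tcp_pos: [0.4263, -0.1001, 0.2385]
orientation: [3.141, -0.001, -0.002]
contact_force: [0.5, 0.1, 0.2]
grip_width: 0.0449
gripper_force: 0.0
```

Run:
```python
from h import *
from bench import r
o=r.get_obs(); print(o["clock"],o["tcp_pos"],o["joints"].round(2),o["contact_force"],o["grip_width"])
f=r.grab_frame("side"); np.savez("side4.npz",**f)
for n in ("side0.npz","side3.npz"):
    s=load(n); print(proj(s,[.4275,-.1005,.182]))
s=load("side3.npz"); hs=cv2.cvtColor(s["image"],cv2.COLOR_RGB2GRAY)[228:260,278:300]
print(hs[::2])
print(rel(o,[.4275,-.1005,.15],-np.pi/2+.009))
```

```text
10.6 [ 0.42634387 -0.10010832  0.23852507] [-0.61  0.06  0.74  2.12 -0.05  0.98 -1.41] [0.45532781 0.11909464 0.17054526] 0.04490787932870547
[[284.93851819 232.1551286 ]]
[[284.93851819 232.1551286 ]]
[[135 135 132 128 124 115 108  93  75  57  43  37  37  37  36  30  34  31
   34  33  34  31]
 [126 117 108  99  94  88  80  67  57  45  38  37  37  35  39  33  33  33
   34  32  33  31]
 [100  96  98  97  90  70  55  42  39  32  33  32  33  34  32  34  39  35
   37  37  38  31]
 [101 109 106  99  82  57  38  35  34  34  32  34  34  33  37  38  35  39
   43  35  42  51]
 [107 108 108 101  79  56  36  37  25  32  27  31  29  34  41  46  46  49
   47  49  51  55]
 [112 108 106 103  81  53  34  25  30  32  29  29  34  31  40  40  41  44
   49  58  77  93]
 [108 110 107 103  86  63  39  34  27  25  26  29  29  32  39  45  61  81
   97 115 123 132]
 [104 107 102 105  85  62  41  34  30  32  28  30  32  44  72  99 118 129
  134 138 141 135]
 [111 110 108 102  88  61  37  30  28  27  30  30  35  63 101 129 140 136
  136 135 134 132]
 [113 108 110 102  88  65  44  26  30  31  28  28  32  60  89 114 133 133
  137 132 130 123]
 [107 111 110 105  90  63  40  32  26  29  26  26  27  45  64  92 113 128
  123 112  94  84]
 [108 107 105 102  87  64  39  28  33  33  30  30  36  57  79  91  96  90
   82  88 107 133]
 [108 110 106 102  88  61  41  24  25  30  29  34  53  64  73  79  87 105
  135 156 177 187]
 [107 108 109 106 103  90  69  49  39  31  37  41  63  87 114 139 158 175
  187 192 193 195]
 [ 94 106 129 146 163 165 159 136 122 113 112 134 158 171 184 191 194 195
  197 195 195 195]
 [ 80  98 135 165 183 192 192 190 186 189 188 192 192 194 195 193 196 195
  194 195 197 195]]
(array([ 1.3,  0.4, 88.5]), array([ 0.   ,  0.001, -0.01 ]))
```

step_arm --pt "2 1.4 15 0 0 -0.01 45" --pt "2 1.4 35 0 0 -0.01 45" --pt "2 1.4 52 0 0 -0.01 45" --pt "2 1.4 65 0 0 -0.01 45" --pt "2 1.4 76 0 0 -0.01 45" --pt "2 1.4 84 0 0 -0.01 45" --pt "2 1.4 90 0 0 -0.01 45" --pt "2 1.4 91 0 0 -0.01 45"

```text
clock: 11.45
tcp_pos: [0.4286, -0.1016, 0.1477]
orientation: [3.141, 0.011, -0.001]
contact_force: [-0.4, -1.3, 0.1]
grip_width: 0.0451
gripper_force: 0.0
```

step_arm --pt "0 0 0 0 0 0 40" --pt "0 0 0 0 0 0 34" --pt "0 0 0 0 0 0 30" --pt "0 0 0 0 0 0 28" --pt "0 0 0 0 0 0 28" --grip_force 20

```text
clock: 11.95
tcp_pos: [0.4289, -0.1015, 0.1483]
orientation: [-3.141, -0.011, -0.001]
contact_force: [0.2, 0.3, -0.7]
grip_width: 0.0282
gripper_force: 0.0
```

Run:
```python
from h import *
from bench import r
o=r.get_obs(); print(o["clock"],o["tcp_pos"],o["contact_force"],o["moment"],o["grip_width"],o["gripper_force"])
f=r.grab_frame("side"); np.savez("side5.npz",**f)
cv2.imwrite("pics/s5.png",cv2.resize(f["image"][180:290,250:360],None,fx=5,fy=5,interpolation=cv2.INTER_CUBIC)[...,::-1])
```

```text
11.95 [ 0.42889733 -0.1015215   0.14826326] [ 0.23435588  0.28717801 -0.70094502] [-0.00535108 -0.00382979 -0.00483785] 0.02816150310538122 0.0
```

View pics/s5.png

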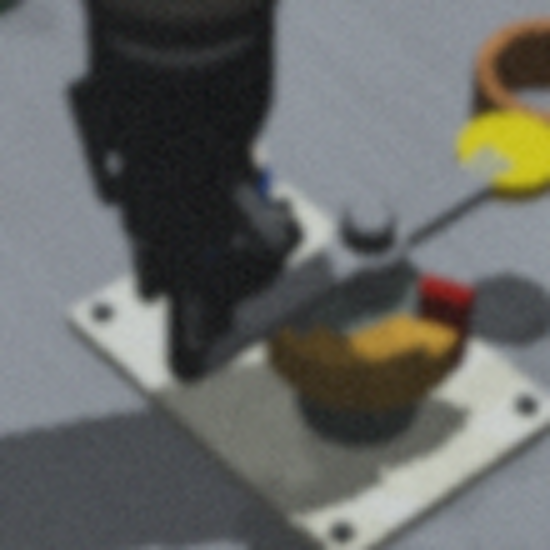

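The picture shows the fingers straddling the grip at crop (190,330) with the cartridge undisturbed, and no contact force is felt. I start turning in arc steps.

step_arm --pt "0 3.3 0 0 0 -0.03 28" --pt "0.2 6.6 0 0 0 -0.06 28" --pt "0.4 9.8 0 0 0 -0.09 28" --pt "0.8 13.1 0 0 0 -0.12 28" --pt "1.2 16.4 0 0 0 -0.15 28" --pt "1.8 19.6 0 0 0 -0.18 28" --pt "2.4 22.8 0 0 0 -0.21 28" --pt "3.1 26 0 0 0 -0.24 28"

```text
clock: 12.8
tcp_pos: [0.4321, -0.1259, 0.1481]
orientation: [-3.115, -0.39, 0.001]
contact_force: [-0.2, 5.9, 1.6]
grip_width: 0.0284
gripper_force: 2.8
```

step_arm --pt "0 3.3 0 0 0 -0.03 28" --pt "0.2 6.6 0 0 0 -0.06 28" --pt "0.4 9.8 0 0 0 -0.09 28" --pt "0.8 13.1 0 0 0 -0.12 28" --pt "1.2 16.4 0 0 0 -0.15 28" --pt "1.8 19.6 0 0 0 -0.18 28" --pt "2.4 22.8 0 0 0 -0.21 28" --pt "3.1 26 0 0 0 -0.24 28"

```text
clock: 13.6
tcp_pos: [0.4412, -0.1503, 0.148]
orientation: [-3.045, -0.76, 0.001]
contact_force: [-1.1, 5.8, 3.2]
grip_width: 0.0279
gripper_force: 2.8
```

```bash
cat >> h.py <<'E'
def st(o,piv=(.538,-.0998)):
    d=o["tcp_pos"][:2]-piv; phi=np.arctan2(-d[1],-d[0]); y=Ro.from_rotvec(o["orientation"]).as_matrix()[:,1]
    t=np.array([np.sin(phi),-np.cos(phi)]); F=o["contact_force"]
    print("t",o["clock"],"R",np.hypot(*d).round(4),"phi",phi.round(3),"yaw-phi",round(np.arctan2(y[1],y[0])+np.pi/2-phi,3),"z",o["tcp_pos"][2].round(4),"Ftan",(F[:2]@t).round(1),"Frad",(F[:2]@(d/np.hypot(*d))).round(1),"Fz",F[2].round(1),"w",o["grip_width"].round(4),o["gripper_force"])
E
python3 -c "
from h import *
from bench import r
st(r.get_obs())"
```

```text
Traceback (most recent call last):
  File "h.py", line 20, in st
    print("t",o["clock"],"R",np.hypot(*d).round(4),"phi",phi.round(3),"yaw-phi",round(np.arctan2(y[1],y[0])+np.pi/2-phi,3),"z",o["tcp_pos"][2].round(4),"Ftan",(F[:2]@t).round(1),"Frad",(F[:2]@(d/np.hypot(*d))).round(1),"Fz",F[2].round(1),"w",o["grip_width"].round(4),o["gripper_force"])
                                                                                                                                                                                                                                                  ^^^^^^^^^^^^^^^^^^^^^
AttributeError: 'float' object has no attribute 'round'
```

step_arm --pt "0 3.3 0 0 0 -0.03 28" --pt "0.2 6.6 0 0 0 -0.06 28" --pt "0.4 9.8 0 0 0 -0.09 28" --pt "0.8 13.1 0 0 0 -0.12 28" --pt "1.2 16.4 0 0 0 -0.15 28" --pt "1.8 19.6 0 0 0 -0.18 28" --pt "2.4 22.8 0 0 0 -0.21 28" --pt "3.1 26 0 0 0 -0.24 28"

```text
clock: 14.4
tcp_pos: [0.4527, -0.1683, 0.1471]
orientation: [-2.924, -1.118, 0.009]
contact_force: [-10.0, 11.3, 11.6]
grip_width: 0.0282
gripper_force: 7.5
```

```bash
sed -i 's/o\["grip_width"\].round(4)/round(float(o["grip_width"]),4)/' h.py
python3 -c "
from h import *
from bench import r
st(r.get_obs())"
```

```text
t 14.4 R 0.1094 phi 0.677 yaw-phi 0.054 z 0.1471 Ftan -15.0 Frad 0.7 Fz 11.6 w 0.0282 7.493137568235397
```

step_arm --pt "0 2.2 0 0 0 -0.02 28" --pt "0.1 4.4 0 0 0 -0.04 28" --pt "0.2 6.6 0 0 0 -0.06 28" --pt "0.4 8.8 0 0 0 -0.08 28" --pt "0.5 10.9 0 0 0 -0.1 28" --pt "0.8 13.1 0 0 0 -0.12 28" --pt "1.1 15.3 0 0 0 -0.14 28" --pt "1.4 17.4 0 0 0 -0.16 28"

```text
clock: 15.2
tcp_pos: [0.465, -0.1821, 0.1471]
orientation: [-2.828, -1.347, 0.008]
contact_force: [-11.3, 9.8, 11.1]
grip_width: 0.0278
gripper_force: 7.2
```

```bash
python3 -c "
from h import *
from bench import r
st(r.get_obs())"
```

```text
t 15.2 R 0.11 phi 0.845 yaw-phi 0.044 z 0.1471 Ftan -14.9 Frad 0.2 Fz 11.1 w 0.0278 7.225021719932556
```

step_arm --pt "0 2.2 0 0 0 -0.02 28" --pt "0.1 4.4 0 0 0 -0.04 28" --pt "0.2 6.6 0 0 0 -0.06 28" --pt "0.4 8.8 0 0 0 -0.08 28" --pt "0.5 10.9 0 0 0 -0.1 28" --pt "0.8 13.1 0 0 0 -0.12 28" --pt "1.1 15.3 0 0 0 -0.14 28" --pt "1.4 17.4 0 0 0 -0.16 28"

```text
clock: 16.0
tcp_pos: [0.4784, -0.1925, 0.1469]
orientation: [-2.711, -1.567, 0.009]
contact_force: [-13.1, 7.1, 10.8]
grip_width: 0.0281
gripper_force: 7.2
```

```bash
python3 -c "
from h import *
from bench import r
st(r.get_obs())"
```

```text
t 16.0 R 0.1102 phi 0.999 yaw-phi 0.049 z 0.1469 Ftan -14.9 Frad 1.1 Fz 10.8 w 0.0281 7.228198349475861
```

step_arm --pt "0 2.2 0 0 0 -0.02 28" --pt "0.1 4.4 0 0 0 -0.04 28" --pt "0.2 6.6 0 0 0 -0.06 28" --pt "0.4 8.8 0 0 0 -0.08 28"

```text
clock: 16.4
tcp_pos: [0.4844, -0.1963, 0.1467]
orientation: [-2.643, -1.672, 0.012]
contact_force: [-20.3, 11.5, 18.2]
grip_width: 0.0279
gripper_force: 12.1
```

step_arm --pt "0 2.2 0 0 0 -0.02 28" --pt "0.1 4.4 0 0 0 -0.04 28" --pt "0.2 6.6 0 0 0 -0.06 28" --pt "0.4 8.8 0 0 0 -0.08 28"

```text
clock: 16.8
tcp_pos: [0.4938, -0.201, 0.1467]
orientation: [-2.578, -1.778, 0.01]
contact_force: [-11.3, 3.0, 6.5]
grip_width: 0.0277
gripper_force: 5.6
```

```bash
python3 -c "
from h import *
from bench import r
st(r.get_obs())"
```

```text
t 16.8 R 0.1104 phi 1.159 yaw-phi 0.049 z 0.1467 Ftan -11.5 Frad 1.8 Fz 6.5 w 0.0277 5.63736230134964
```

step_arm --pt "0 1.6 0 0 0 -0.015 28" --pt "0.1 3.3 0 0 0 -0.03 28" --pt "0.2 4.9 0 0 0 -0.045 28" --pt "0.2 6.6 0 0 0 -0.06 28"

```text
clock: 17.2
tcp_pos: [0.5026, -0.2049, 0.1475]
orientation: [-2.529, -1.857, 0.005]
contact_force: [-8.4, 2.1, 6.1]
grip_width: 0.0283
gripper_force: 4.2
```

```bash
python3 -c "
from h import *
from bench import r
st(r.get_obs())"
```

```text
t 17.2 R 0.1109 phi 1.246 yaw-phi 0.02 z 0.1475 Ftan -8.6 Frad 0.7 Fz 6.1 w 0.0283 4.169253408908844
```

step_arm --pt "0 1.6 0 0 0 -0.015 28" --pt "0.1 3.3 0 0 0 -0.03 28" --pt "0.2 4.9 0 0 0 -0.045 28" --pt "0.2 6.6 0 0 0 -0.06 28"

```text
clock: 17.6
tcp_pos: [0.5098, -0.207, 0.1476]
orientation: [-2.473, -1.933, 0.004]
contact_force: [-5.1, -0.2, 2.9]
grip_width: 0.0283
gripper_force: 2.4
```

step_arm --pt "0 1.1 0 0 0 -0.01 28" --pt "0.1 2.2 0 0 0 -0.02 28" --pt "0.1 3.3 0 0 0 -0.03 28"

```text
clock: 17.9
tcp_pos: [0.514, -0.208, 0.1477]
orientation: [-2.445, -1.971, 0.003]
contact_force: [-5.8, -1.7, -0.6]
grip_width: 0.0282
gripper_force: 2.4
```

```bash
python3 -c "
from h import *
from bench import r
st(r.get_obs())"
```

```text
t 17.9 R 0.1109 phi 1.352 yaw-phi 0.005 z 0.1477 Ftan -5.3 Frad 2.9 Fz -0.6 w 0.0282 2.415039762854576
```

step_arm --pt "0 1.1 0 0 0 -0.01 28" --pt "0.1 2.2 0 0 0 -0.02 28" --pt "0.1 3.3 0 0 0 -0.03 28"

```text
clock: 18.2
tcp_pos: [0.5174, -0.2087, 0.1477]
orientation: [-2.415, -2.007, 0.002]
contact_force: [-5.0, -1.2, 0.1]
grip_width: 0.0284
gripper_force: 2.6
```

step_arm --pt "0 1.1 0 0 0 -0.01 28" --pt "0.1 2.2 0 0 0 -0.02 28"

```text
clock: 18.4
tcp_pos: [0.5197, -0.2091, 0.1477]
orientation: [-2.395, -2.032, 0.002]
contact_force: [-5.5, -2.6, 0.5]
grip_width: 0.028
gripper_force: 2.5
```

```bash
python3 -c "
from h import *
from bench import r
st(r.get_obs())
f=r.grab_frame('side'); cv2.imwrite('pics/s6.png',cv2.resize(f['image'][170:310,240:400],None,fx=4,fy=4,interpolation=cv2.INTER_CUBIC)[...,::-1])"
```

```text
t 18.4 R 0.1108 phi 1.405 yaw-phi 0.002 z 0.1477 Ftan -5.0 Frad 3.4 Fz 0.5 w 0.028 2.467595189809799
```

View pics/s6.png

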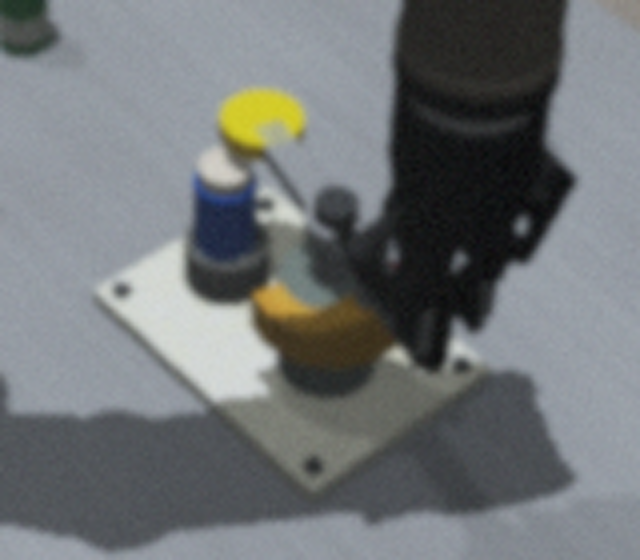

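The picture shows the cartridge upright at crop (225,220) with the pad coming over at (262,120). The hub at (336,208) is about 2 px higher than before, so the handle is probably still on top. I continue slowly.

step_arm --pt "0 1.1 0 0 0 -0.01 28" --pt "0.1 2.2 0 0 0 -0.02 28" --pt "0.1 3.3 0 0 0 -0.03 28"

```text
clock: 18.75
tcp_pos: [0.5229, -0.2095, 0.1478]
orientation: [-2.364, -2.067, 0.002]
contact_force: [-6.1, -1.7, 0.3]
grip_width: 0.0279
gripper_force: 2.7
```

step_arm --pt "0 1.1 0 0 0 -0.01 28" --pt "0.1 2.2 0 0 0 -0.02 28" --pt "0.1 3.3 0 0 0 -0.03 28"

```text
clock: 19.05
tcp_pos: [0.5258, -0.2098, 0.1477]
orientation: [-2.333, -2.102, 0.003]
contact_force: [-7.6, -1.7, 1.6]
grip_width: 0.0277
gripper_force: 3.5
```

step_arm --pt "0 1.1 0 0 0 -0.01 28" --pt "0.1 2.2 0 0 0 -0.02 28"

```text
clock: 19.25
tcp_pos: [0.5283, -0.2101, 0.1478]
orientation: [-2.312, -2.125, 0.002]
contact_force: [-5.3, -2.1, 0.5]
grip_width: 0.028
gripper_force: 2.2
```

```bash
python3 -c "
from h import *
from bench import r
st(r.get_obs())
f=r.grab_frame('side'); np.savez('side7.npz',**f)
for n in ('side3.npz','side7.npz'):
    g=cv2.cvtColor(load(n)['image'],cv2.COLOR_RGB2GRAY); print(g[212:236,324].tolist())
    P=cloud(load(n)); print([np.nanmedian(P[v-1:v+2,323:326].reshape(-1,3),0).round(4).tolist() for v in (219,221,223)])"
```

```text
t 19.25 R 0.1107 phi 1.483 yaw-phi 0.004 z 0.1478 Ftan -5.1 Frad 2.5 Fz 0.5 w 0.028 2.164766862988472
[138, 140, 139, 139, 135, 135, 131, 125, 125, 123, 120, 123, 123, 104, 78, 52, 40, 39, 56, 87, 97, 82, 60, 54]
[[0.6486, 0.013, 0.0033], [0.5446, -0.0968, 0.1421], [0.539, -0.1017, 0.1434]]
[156, 154, 151, 140, 118, 89, 75, 71, 69, 72, 66, 64, 51, 37, 51, 89, 129, 140, 126, 100, 77, 61, 52, 47]
[[0.5428, -0.0994, 0.1509], [0.5385, -0.1034, 0.1502], [0.5337, -0.1086, 0.1502]]
```

step_arm --pt "0 1.1 0 0 0 -0.01 28" --pt "0.1 2.2 0 0 0 -0.02 28" --pt "0.1 3.3 0 0 0 -0.03 28"

```text
clock: 19.6
tcp_pos: [0.5321, -0.2101, 0.1479]
orientation: [-2.28, -2.161, 0.001]
contact_force: [-3.0, -1.5, -1.0]
grip_width: 0.028
gripper_force: 1.6
```

step_arm --pt "0 1.1 0 0 0 -0.01 28" --pt "0.1 2.2 0 0 0 -0.02 28"

```text
clock: 19.8
tcp_pos: [0.5348, -0.2098, 0.148]
orientation: [2.258, 2.184, -0.0]
contact_force: [-3.2, -1.7, -1.7]
grip_width: 0.0284
gripper_force: 1.9
```

```bash
cat > l.py <<'E'
from h import *
from bench import r
st(r.get_obs())
f=r.grab_frame('side'); g=cv2.cvtColor(f['image'],cv2.COLOR_RGB2GRAY); P=cloud(f)
print(g[214:230,324].tolist(),[np.nanmedian(P[v-1:v+2,323:326,2]).round(4) for v in (219,221,223)])
E
python3 l.py
```

```text
t 19.8 R 0.11 phi 1.542 yaw-phi -0.005 z 0.148 Ftan -3.1 Frad 1.8 Fz -1.7 w 0.0284 1.8614166229963303
[151, 142, 122, 92, 72, 72, 70, 67, 69, 67, 50, 42, 45, 82, 119, 131] [np.float64(0.1507), np.float64(0.1524), np.float64(0.1511)]
```

step_arm --pt "0 1.1 0 0 0 -0.01 28" --pt "0.1 2.2 0 0 0 -0.02 28"

```text
clock: 20.05
tcp_pos: [0.5376, -0.2093, 0.1482]
orientation: [2.235, 2.207, 0.001]
contact_force: [-1.1, 0.5, -0.6]
grip_width: 0.0282
gripper_force: 0.3
```

step_arm --pt "0 1.1 0 0 0 -0.01 28" --pt "0.1 2.2 0 0 0 -0.02 28"

```text
clock: 20.25
tcp_pos: [0.5399, -0.2091, 0.1483]
orientation: [2.213, 2.229, 0.001]
contact_force: [-0.9, 0.7, -0.5]
grip_width: 0.0279
gripper_force: 0.2
```

```bash
python3 l.py
```

```text
t 20.25 R 0.1093 phi 1.588 yaw-phi -0.01 z 0.1483 Ftan -0.9 Frad -0.7 Fz -0.5 w 0.0279 0.23159011267125607
[152, 143, 122, 96, 71, 72, 70, 71, 71, 63, 53, 44, 48, 80, 121, 133] [np.float64(0.1503), np.float64(0.1503), np.float64(0.1499)]
```

```bash
cat >> l.py <<'E'
def pad(f):
    h=cv2.cvtColor(f['image'],cv2.COLOR_RGB2HSV); m=cv2.inRange(h,(24,150,110),(34,255,255)); m[:170]=0; m[240:]=0; m[:,:270]=0; m[:,380:]=0
    m=cv2.erode(m,np.ones((3,3))); Q=cloud(f)[m>0]; c=np.nanmedian(Q,0); print("pad",len(Q),c.round(4),"angle",np.arctan2(c[1]+.0998,c[0]-.538).round(3))
pad(f); pad(load("side0.npz")); pad(load("side7.npz"))
E
python3 l.py
```

```text
t 20.3 R 0.1093 phi 1.591 yaw-phi -0.012 z 0.1484 Ftan 0.7 Frad 0.3 Fz 0.2 w 0.0282 0.0
[151, 148, 125, 102, 81, 73, 69, 68, 72, 66, 56, 41, 46, 79, 117, 131] [np.float64(0.1495), np.float64(0.1502), np.float64(0.149)]
pad 125 [ 0.5391 -0.0042  0.1386] angle 1.559
pad 131 [ 0.6409 -0.0983  0.1273] angle 0.015
pad 121 [ 0.5505 -0.0036  0.1389] angle 1.442
```

step_arm --pt "0 1.1 0 0 0 -0.01 28" --pt "0.1 2.2 0 0 0 -0.02 28"

```text
clock: 20.55
tcp_pos: [0.5417, -0.2094, 0.1483]
orientation: [2.191, 2.251, 0.001]
contact_force: [0.8, -0.4, -0.1]
grip_width: 0.0281
gripper_force: 0.0
```

```bash
python3 l.py
```

```text
t 20.55 R 0.1096 phi 1.605 yaw-phi -0.007 z 0.1483 Ftan 0.8 Frad 0.4 Fz -0.1 w 0.0281 0.0
[154, 151, 147, 125, 101, 80, 75, 69, 67, 71, 66, 60, 43, 51, 86, 113] [np.float64(0.1456), np.float64(0.146), np.float64(0.1459)]
pad 116 [ 0.5313 -0.0019  0.1337] angle 1.64
pad 131 [ 0.6409 -0.0983  0.1273] angle 0.015
pad 121 [ 0.5505 -0.0036  0.1389] angle 1.442
```

step_arm --pt "0 0 0 0 0 0 28" --pt "0 0 0 0 0 0 28" --pt "0 0 0 0 0 0 28"

```text
clock: 20.9
tcp_pos: [0.5426, -0.2092, 0.1482]
orientation: [2.191, 2.249, 0.002]
contact_force: [5.7, 0.0, -3.9]
grip_width: 0.0279
gripper_force: 2.8
```

```bash
python3 l.py
```

```text
t 20.9 R 0.1095 phi 1.612 yaw-phi -0.015 z 0.1482 Ftan 5.7 Frad 0.2 Fz -3.9 w 0.0279 2.7716711908578873
[155, 150, 150, 153, 153, 150, 154, 153, 151, 151, 145, 129, 96, 64, 46, 45] [np.float64(0.0014), np.float64(0.1417), np.float64(0.1437)]
pad 150 [ 0.5319 -0.0074  0.1271] angle 1.637
pad 131 [ 0.6409 -0.0983  0.1273] angle 0.015
pad 121 [ 0.5505 -0.0036  0.1389] angle 1.442
```

The handle has dropped: pad height 127 mm, as at the start. Now I advance to take up the gap and find the stop.

step_arm --pt "0 1.6 0 0 0 -0.015 28" --pt "0.1 3.3 0 0 0 -0.03 28" --pt "0.2 4.9 0 0 0 -0.045 28" --pt "0.2 6.6 0 0 0 -0.06 28"

```text
clock: 21.35
tcp_pos: [0.5476, -0.2092, 0.148]
orientation: [-2.122, -2.315, 0.001]
contact_force: [0.2, -0.4, -0.9]
grip_width: 0.028
gripper_force: 0.0
```

```bash
python3 l.py
```

```text
t 21.35 R 0.1098 phi 1.659 yaw-phi -0.001 z 0.148 Ftan 0.1 Frad 0.4 Fz -0.9 w 0.028 0.0
[152, 153, 151, 154, 150, 152, 152, 152, 149, 154, 145, 130, 94, 68, 45, 46] [np.float64(0.0019), np.float64(0.1414), np.float64(0.1434)]
pad 154 [ 0.5312 -0.0072  0.127 ] angle 1.644
pad 131 [ 0.6409 -0.0983  0.1273] angle 0.015
pad 121 [ 0.5505 -0.0036  0.1389] angle 1.442
```

step_arm --pt "0 1.1 0 0 0 -0.01 28" --pt "0.1 2.2 0 0 0 -0.02 28" --pt "0.1 3.3 0 0 0 -0.03 28"

```text
clock: 21.7
tcp_pos: [0.5512, -0.2087, 0.1481]
orientation: [-2.088, -2.347, 0.0]
contact_force: [-0.6, -0.4, -0.3]
grip_width: 0.028
gripper_force: 0.0
```

step_arm --pt "0 1.1 0 0 0 -0.01 28" --pt "0.1 2.2 0 0 0 -0.02 28"

```text
clock: 21.9
tcp_pos: [0.5532, -0.2084, 0.148]
orientation: [-2.064, -2.368, 0.0]
contact_force: [-2.4, -1.4, 0.1]
grip_width: 0.0282
gripper_force: 0.8
```

```bash
python3 l.py
```

```text
t 21.9 R 0.1097 phi 1.71 yaw-phi -0.003 z 0.148 Ftan -2.6 Frad 1.1 Fz 0.1 w 0.0282 0.8497379533946514
[155, 149, 152, 150, 157, 154, 153, 152, 153, 149, 143, 130, 96, 65, 46, 46] [np.float64(0.0023), np.float64(0.1424), np.float64(0.1431)]
pad 124 [ 0.5263 -0.0038  0.1272] angle 1.692
pad 131 [ 0.6409 -0.0983  0.1273] angle 0.015
pad 121 [ 0.5505 -0.0036  0.1389] angle 1.442
```

step_arm --pt "0 0.8 0 0 0 -0.007 28" --pt "0.1 1.5 0 0 0 -0.014 28" --pt "0.1 2.2 0 0 0 -0.02 28"

```text
clock: 22.25
tcp_pos: [0.5544, -0.2081, 0.1479]
orientation: [-2.04, -2.386, 0.002]
contact_force: [-6.3, 0.2, 3.8]
grip_width: 0.0279
gripper_force: 2.9
```

step_arm --pt "0 0.8 0 0 0 -0.007 28" --pt "0.1 1.5 0 0 0 -0.014 28"

```text
clock: 22.45
tcp_pos: [0.5562, -0.2079, 0.1479]
orientation: [-2.024, -2.401, 0.001]
contact_force: [-5.4, -0.5, 2.3]
grip_width: 0.0281
gripper_force: 2.6
```

```bash
python3 l.py | grep -E "^t|pad" | head -2
```

```text
t 22.45 R 0.1096 phi 1.738 yaw-phi 0.003 z 0.1479 Ftan -5.4 Frad -0.4 Fz 2.3 w 0.0281 2.647712230682373
pad 117 [ 0.5241 -0.0044  0.1274] angle 1.716
```

Sliding at about 5 N. I continue in small steps.

step_arm --pt "0 0.8 0 0 0 -0.007 28" --pt "0.1 1.5 0 0 0 -0.014 28"

```text
clock: 22.7
tcp_pos: [0.5581, -0.2076, 0.148]
orientation: [-2.008, -2.416, 0.001]
contact_force: [-5.4, -1.1, 2.3]
grip_width: 0.0275
gripper_force: 2.6
```

step_arm --pt "0 0.8 0 0 0 -0.007 28" --pt "0.1 1.5 0 0 0 -0.014 28"

```text
clock: 22.9
tcp_pos: [0.5607, -0.2069, 0.1481]
orientation: [1.989, 2.43, 0.001]
contact_force: [-0.5, -0.2, 0.8]
grip_width: 0.0282
gripper_force: 0.5
```

```bash
python3 l.py | grep -E "^t|pad" | head -2
```

```text
t 22.9 R 0.1095 phi 1.78 yaw-phi -0.01 z 0.1481 Ftan -0.5 Frad 0.1 Fz 0.8 w 0.0282 0.48403792083263397
pad 138 [ 0.52   -0.0059  0.1274] angle 1.76
```

step_arm --pt "0 0.6 0 0 0 -0.005 28" --pt "0 1.1 0 0 0 -0.01 28"

```text
clock: 23.15
tcp_pos: [0.5618, -0.2062, 0.1482]
orientation: [1.977, 2.44, 0.001]
contact_force: [-0.8, 0.1, 0.6]
grip_width: 0.0281
gripper_force: 0.1
```

step_arm --pt "0 0.6 0 0 0 -0.005 28" --pt "0 1.1 0 0 0 -0.01 28"

```text
clock: 23.35
tcp_pos: [0.5621, -0.2062, 0.1481]
orientation: [-1.966, -2.45, -0.0]
contact_force: [-1.7, 0.6, 1.4]
grip_width: 0.0276
gripper_force: 0.7
```

```bash
python3 l.py | grep -E "^t|pad" | head -2
```

```text
t 23.35 R 0.1091 phi 1.793 yaw-phi -0.004 z 0.1481 Ftan -1.6 Frad -1.0 Fz 1.4 w 0.0276 0.6583202071487904
pad 122 [ 0.5193 -0.005   0.1272] angle 1.765
```

step_arm --pt "0 0.5 0 0 0 -0.004 28" --pt "0 1 0 0 0 -0.008 28"

```text
clock: 23.6
tcp_pos: [0.5625, -0.2062, 0.148]
orientation: [-1.956, -2.457, 0.001]
contact_force: [-3.5, 0.7, 3.1]
grip_width: 0.0284
gripper_force: 1.6
```

```bash
python3 l.py | grep -E "^t|pad" | head -2
```

```text
t 23.6 R 0.1091 phi 1.797 yaw-phi -0.0 z 0.148 Ftan -3.3 Frad -1.5 Fz 3.1 w 0.0284 1.5883702039718628
pad 127 [ 0.5176 -0.005   0.1271] angle 1.783
```

step_arm --pt "0 0.6 0 0 0 -0.004 28" --pt "0 1.2 0 0 0 -0.008 28"

```text
clock: 23.85
tcp_pos: [0.5631, -0.2061, 0.1479]
orientation: [-1.946, -2.464, 0.002]
contact_force: [-5.9, 1.0, 4.0]
grip_width: 0.028
gripper_force: 2.9
```

step_arm --pt "0 0.6 0 0 0 -0.004 28" --pt "0 1.2 0 0 0 -0.008 28"

```text
clock: 24.05
tcp_pos: [0.5648, -0.2058, 0.1479]
orientation: [-1.936, -2.473, 0.001]
contact_force: [-5.1, 0.2, 2.2]
grip_width: 0.0282
gripper_force: 2.7
```

```bash
python3 l.py | grep -E "^t|pad" | head -2
```

```text
t 24.05 R 0.1093 phi 1.818 yaw-phi -0.006 z 0.1479 Ftan -4.9 Frad -1.5 Fz 2.2 w 0.0282 2.6700682193040848
pad 133 [ 0.5161 -0.0062  0.1271] angle 1.801
```

step_arm --pt "0 0.6 0 0 0 -0.005 28" --pt "0 1.2 0 0 0 -0.01 28"

```text
clock: 24.3
tcp_pos: [0.5659, -0.2055, 0.1479]
orientation: [-1.924, -2.482, 0.001]
contact_force: [-5.9, 0.4, 2.3]
grip_width: 0.0278
gripper_force: 2.7
```

step_arm --pt "0 0.6 0 0 0 -0.005 28" --pt "0 1.2 0 0 0 -0.01 28"

```text
clock: 24.5
tcp_pos: [0.5665, -0.2054, 0.1478]
orientation: [-1.911, -2.491, 0.002]
contact_force: [-7.6, -0.0, 5.0]
grip_width: 0.0281
gripper_force: 3.7
```

step_arm --pt "0 0.6 0 0 0 -0.005 28" --pt "0 1.2 0 0 0 -0.01 28"

```text
clock: 24.7
tcp_pos: [0.5668, -0.2053, 0.1478]
orientation: [-1.899, -2.499, 0.003]
contact_force: [-9.4, 0.2, 6.1]
grip_width: 0.028
gripper_force: 4.8
```

```bash
python3 l.py | grep -E "^t|pad" | head -2
```

```text
t 24.7 R 0.1093 phi 1.838 yaw-phi 0.004 z 0.1478 Ftan -9.0 Frad -2.7 Fz 6.1 w 0.028 4.821435660123825
pad 155 [ 0.5161 -0.0084  0.127 ] angle 1.806
```

Now it is against the stop: force rising, TCP standing. I lean in slowly.

step_arm --pt "0 0.6 0 0 0 0 28" --pt "0 1.2 0 0 0 0 28" --pt "0 1.8 0 0 0 0 28" --pt "0 2.4 0 0 0 0 28"

```text
clock: 25.15
tcp_pos: [0.5675, -0.2052, 0.1476]
orientation: [-1.898, -2.496, 0.006]
contact_force: [-14.8, -0.7, 8.9]
grip_width: 0.028
gripper_force: 7.1
```

```bash
python3 l.py | grep -E "^t|pad" | head -2
```

```text
t 25.15 R 0.1094 phi 1.844 yaw-phi -0.003 z 0.1476 Ftan -14.5 Frad -3.3 Fz 8.9 w 0.028 7.0695412158966064
pad 137 [ 0.5139 -0.0067  0.127 ] angle 1.825
```

step_arm --pt "0 0.4 0 0 0 0 28" --pt "0 0.7 0 0 0 0 28" --pt "0 0.7 0 0 0 0 28"

```text
clock: 25.5
tcp_pos: [0.5684, -0.2051, 0.1477]
orientation: [-1.899, -2.496, 0.006]
contact_force: [-13.0, -0.7, 7.3]
grip_width: 0.0281
gripper_force: 6.4
```

step_arm --pt "0 0 0 0 0 0 28" --pt "0 0 0 0 0 0 28" --pt "0 0 0 0 0 0 28"

```text
clock: 25.8
tcp_pos: [0.5684, -0.2051, 0.1477]
orientation: [-1.899, -2.496, 0.006]
contact_force: [-13.4, -0.6, 7.5]
grip_width: 0.0281
gripper_force: 6.4
```

```bash
python3 l.py | grep -E "^t|pad" | head -2
```

```text
t 25.8 R 0.1096 phi 1.852 yaw-phi -0.01 z 0.1477 Ftan -13.1 Frad -3.2 Fz 7.5 w 0.0281 6.405361890792847
pad 132 [ 0.513  -0.0067  0.127 ] angle 1.833
```

The force dropped a little as the tool crept 0.9 mm, so the stop may not be fully met. I push on slowly.

step_arm --pt "0 0.4 0 0 0 0 28" --pt "0 0.8 0 0 0 0 28" --pt "0 0.8 0 0 0 0 28"

```text
clock: 26.15
tcp_pos: [0.5686, -0.2051, 0.1476]
orientation: [-1.899, -2.495, 0.007]
contact_force: [-14.9, -0.3, 8.2]
grip_width: 0.0282
gripper_force: 7.2
```

step_arm --pt "0 0.4 0 0 0 0 28" --pt "0 0.8 0 0 0 0 28" --pt "0 0.8 0 0 0 0 28"

```text
clock: 26.45
tcp_pos: [0.5688, -0.2051, 0.1476]
orientation: [-1.899, -2.495, 0.008]
contact_force: [-16.5, -1.2, 10.2]
grip_width: 0.0282
gripper_force: 7.9
```

```bash
python3 l.py | grep -E "^t|pad" | head -2
```

```text
t 26.45 R 0.1097 phi 1.856 yaw-phi -0.015 z 0.1476 Ftan -16.2 Frad -3.5 Fz 10.2 w 0.0282 7.932018041610718
pad 115 [ 0.5096 -0.0051  0.1272] angle 1.862
```

step_arm --pt "0 0.4 0 0 0 0 28" --pt "0 0.8 0 0 0 0 28" --pt "0 0.8 0 0 0 0 28"

```text
clock: 26.8
tcp_pos: [0.569, -0.2051, 0.1475]
orientation: [-1.898, -2.494, 0.009]
contact_force: [-17.5, -0.2, 10.5]
grip_width: 0.0278
gripper_force: 8.7
```

step_arm --pt "0 0 0 0 0 0 28" --pt "0 0 0 0 0 0 28" --pt "0 0 0 0 0 0 28" --pt "0 0 0 0 0 0 28"

```text
clock: 27.2
tcp_pos: [0.569, -0.2051, 0.1475]
orientation: [-1.899, -2.494, 0.009]
contact_force: [-18.4, -0.3, 11.1]
grip_width: 0.0275
gripper_force: 8.7
```

```bash
python3 l.py | grep -E "^t|pad" | head -2
```

```text
t 27.2 R 0.1097 phi 1.857 yaw-phi -0.017 z 0.1475 Ftan -17.7 Frad -4.9 Fz 11.1 w 0.0275 8.690814077854156
pad 112 [ 0.5091 -0.005   0.1271] angle 1.867
```

The hold is steady at about 17.7 N, but vertical pad friction (11 N) may take some of it. I relieve that by lifting slightly and then hold a bit more.

step_arm --pt "0 0 -1 0 0 0 28" --pt "0 0 -2 0 0 0 28" --pt "0 0 -3 0 0 0 28" --pt "0 0 -3 0 0 0 28"

```text
clock: 27.65
tcp_pos: [0.5684, -0.2049, 0.1481]
orientation: [-1.897, -2.493, 0.011]
contact_force: [-13.4, -3.0, -4.7]
grip_width: 0.028
gripper_force: 6.6
```

```bash
python3 l.py | grep -E "^t|pad" | head -2
```

```text
t 27.65 R 0.1094 phi 1.852 yaw-phi -0.012 z 0.1481 Ftan -13.7 Frad -0.8 Fz -4.7 w 0.028 6.622142493724823
pad 135 [ 0.5127 -0.0067  0.1271] angle 1.836
```

step_arm --pt "0 0.5 0.4 0 0 0 28" --pt "0 1 0.8 0 0 0 28" --pt "0 1.4 0.8 0 0 0 28" --pt "0 1.4 0.8 0 0 0 28"

```text
clock: 28.1
tcp_pos: [0.5689, -0.2049, 0.1479]
orientation: [-1.897, -2.491, 0.012]
contact_force: [-17.4, -2.5, 1.0]
grip_width: 0.0281
gripper_force: 8.6
```

```bash
python3 l.py | grep -E "^t|pad" | head -2
```

```text
t 28.1 R 0.1095 phi 1.857 yaw-phi -0.017 z 0.1479 Ftan -17.4 Frad -2.5 Fz 1.0 w 0.0281 8.625253736972809
pad 141 [ 0.5128 -0.0082  0.1273] angle 1.84
```

step_arm --pt "0 0 0 0 0 0 28" --pt "0 0 0 0 0 0 28" --pt "0 0 0 0 0 0 28" --pt "0 0 0 0 0 0 28" --pt "0 0 0 0 0 0 28" --pt "0 0 0 0 0 0 28"

```text
clock: 28.75
tcp_pos: [0.5689, -0.2049, 0.1479]
orientation: [-1.898, -2.491, 0.012]
contact_force: [-17.9, -3.1, 0.3]
grip_width: 0.0282
gripper_force: 8.6
```

step_arm --pt "0 -1 0 0 0 0 28" --pt "0 -2 0 0 0 0 28" --pt "0 -3 0 0 0 0 28" --pt "0 -4 0 0 0 0 28" --pt "0 -5 0 0 0 0 28" --pt "0 -6 0 0 0 0 28"

```text
clock: 29.35
tcp_pos: [0.5669, -0.2051, 0.1484]
orientation: [-1.898, -2.497, 0.005]
contact_force: [-6.0, -2.5, -4.7]
grip_width: 0.0281
gripper_force: 3.0
```

```bash
python3 l.py | grep -E "^t|pad" | head -2
```

```text
t 29.35 R 0.1092 phi 1.839 yaw-phi 0.003 z 0.1484 Ftan -6.4 Frad 0.8 Fz -4.7 w 0.0281 3.0117863416671753
pad 117 [ 0.513  -0.0051  0.1271] angle 1.829
```

step_arm --pt "0 -1 0 0 0 0 28" --pt "0 -2 0 0 0 0 28" --pt "0 -3 0 0 0 0 28" --pt "0 -4 0 0 0 0 28" --pt "0 -4.5 0 0 0 0 28" --pt "0 -4.5 0 0 0 0 28"

```text
clock: 30.0
tcp_pos: [0.5662, -0.2057, 0.1508]
orientation: [1.898, 2.501, 0.001]
contact_force: [-1.0, 0.1, -1.8]
grip_width: 0.0281
gripper_force: 0.7
```

step_arm --pt "0 0 0 0 0 0 34" --pt "0 0 0 0 0 0 42" --pt "0 0 0 0 0 0 46" --pt "0 0 0 0 0 0 46"

```text
clock: 30.4
tcp_pos: [0.5658, -0.2057, 0.1505]
orientation: [1.899, 2.502, 0.001]
contact_force: [-0.6, -0.0, -0.7]
grip_width: 0.0461
gripper_force: 0.0
```

```bash
python3 l.py | grep -E "^t|pad" | head -2
```

```text
t 30.4 R 0.1095 phi 1.827 yaw-phi 0.016 z 0.1505 Ftan -0.6 Frad -0.1 Fz -0.7 w 0.0461 0.0
pad 114 [ 0.5128 -0.0041  0.1273] angle 1.828
```

Released with no force left. I lift straight up and look.

step_arm --pt "0 0 -8 0 0 0 46" --pt "0 0 -20 0 0 0 46" --pt "0 0 -40 0 0 0 46" --pt "0 0 -65 0 0 0 46" --pt "0 0 -90 0 0 0 46" --pt "0 0 -115 0 0 0 46" --pt "0 0 -130 0 0 0 46" --pt "0 0 -130 0 0 0 46"

```text
clock: 31.25
tcp_pos: [0.5669, -0.2064, 0.284]
orientation: [1.897, 2.497, 0.004]
contact_force: [0.7, 0.5, 0.5]
grip_width: 0.046
gripper_force: 0.0
```

```bash
python3 l.py | grep -E "^t|pad" | head -2; python3 -c "
from h import *
from bench import r
f=r.grab_frame('side'); cv2.imwrite('pics/end.png',cv2.resize(f['image'][130:310,200:400],None,fx=3,fy=3,interpolation=cv2.INTER_CUBIC)[...,::-1])"
```

```text
t 31.25 R 0.1105 phi 1.835 yaw-phi 0.007 z 0.284 Ftan 0.8 Frad -0.3 Fz 0.5 w 0.046 0.0
pad 158 [ 0.5177 -0.0082  0.1271] angle 1.789
```

View pics/end.png

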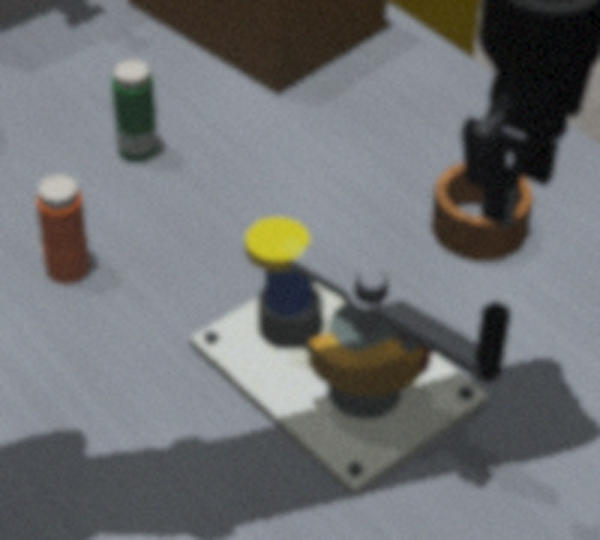

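The picture shows the cartridge seated in the pocket at crop (290,305) under the yellow pad at (278,240). The handle is low and turned with its grip at (493,340). The gripper is clear, and green, orange and tape are in place.

```bash
python3 -c "
from bench import r
print(r.hand_in())"
```

```text
the job is handed in; nothing more can be done
None
```

The blue cartridge stands upright in the pocket; the handle went over the cam into the low notch, was leaned on the end stop at about 17.5 N for over half a second and let go, and the job was handed in at about 31 s with no verdict shown.

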